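# Shut the camera back and hold the dry box half open

### The job

I want to put this film camera away in the dry box: press its open back down until it clicks fully shut, then lift the lid of the dry box until it stands open at 45 degrees and keep holding it there, because it falls shut by itself and I need both hands for the camera. Finish while you are still holding the lid with your fingers, and leave the other things on the bench where they are.

Things in the scene. Friction and masses are not known exactly. Their poses are not given: they have to be found in the camera images.
- camera: Black 35 mm film camera body without lens, face down on rubber blocks in a wooden cradle (board 190 x 130 x 14 mm) that does not move. Camera 138 mm along x, about 105 mm along y; top plate and viewfinder hump at +y. Origin: centre of the cradle's underside, on the bench; z up. The back's hinge is at the +x end, its free edge and catch at the -x end.
- camera_back (a joint): Angle of the camera's hinged back, rad: 0 = shut and latched; opening is a right-handed turn about the camera's +y through back_hinge (free edge swings up). Starts open (0.5 to 0.9); its stiff hinge keeps it where it is left. Below about 0.10 a sprung catch resists (6 to 10 N at the free edge); past about 0.05 it snaps to 0 and holds.
- back_hinge (a point): Point on the back's hinge axis, midway along it: 76 mm above the bench, 64 mm from the camera's origin towards its +x. Turns with the back; at angle 0 its axes are the camera's.
- back_press (a point): Place to press: on the outer face of the back (a plate 130 x 72 x 8 mm), on its centre line, 115 mm from the hinge, 15 mm short of the free edge, 7 mm out from the hinge axis. Turns with the back. Shut, it is 83 mm above the bench, 51 mm from the camera's origin towards its -x, and its z points up, out of the face.
- dry_box: Dry storage box: clear tub 220 mm (x) by 270 mm (y) by 140 mm high with a grey lid, fixed on the bench, clamps already undone. Origin: centre of the tub's underside, z up. The lid is hinged along the +x rim (the far side) and opens from the -x side.
- box_lid (a joint): Opening angle of the dry box lid, rad: 0 = shut, 0.785 = 45 degrees, stop at 1.65. A right-handed turn about the box's +y through lid_hinge. The lid weighs 0.3 to 0.65 kg, swings freely and falls shut when let go.
- lid_hinge (a point): Point on the lid's hinge axis, midway along it: 142 mm above the bench, 118 mm from the box's origin towards its +x. Turns with the lid; at angle 0 its axes are the box's.
- lid_handle (a point): Middle of the lid's bar handle: a round black bar, 12 mm thick, 104 mm long, along y, its axis 40 mm above the lid's top face. In the lid's frame it is 190 mm from the hinge towards -x and 54 mm above it: 196 mm above the bench when shut. The lid is 236 x 286 x 14 mm; its front edge is 46 mm in front of the bar. Turns with the lid.
- lens: Leave alone: a loose black camera lens standing on its mount, 62 mm diameter, 60 mm high. Origin: in its middle, on the underside.
- blower: Leave alone: a rubber dust blower standing upright, 60 mm diameter, 105 mm high with its nozzle. Origin: in its middle, on the underside.
- multimeter: Leave alone: a hand-held multimeter lying on its back, 182 x 88 x 36 mm, long side along its x. Origin: in its middle, on the underside.
- screw_tray: Leave alone: a shallow cream tray of sorted screws with six compartments, 90 x 150 x 24 mm. Origin: in its middle, on the underside.
- screwdriver: Leave alone: a small black screwdriver, 150 mm long, lying along its x. Origin: about its middle, underside.
- brush: Leave alone: a small brush with a wooden handle, 130 mm long, lying along its x. Origin: about its middle, underside.
- jar: Leave alone: a small amber jar with a white cap, 48 mm diameter, 55 mm high. Origin: in its middle, on the underside.
- lens_cap: Leave alone: a black lens cap lying flat, 58 mm diameter, 7 mm thick. Origin: in its middle, on the underside.

How it is judged:
On the way, in this order (a step that is already met when the one before it is completed fails the run):
1. the camera back has snapped shut past its catch (value of joint camera_back below 0.03 rad), for 0.2 s.
2. the fingers hold the dry box lid open at 45 degrees, give or take 6 (value of joint box_lid between 0.680679 and 0.890118 rad and contact force between the fingers and dry_box above 0.8 N), for 0.5 s.
At the end, for the whole second after the job is handed in: The camera back is shut and latched (joint under 0.03 rad); the dry box lid is still, at 45 degrees give or take 6, held there by the fingers (at least 0.8 N of contact); the other things lie within 30 mm of where they were (all of step 2 and value of joint camera_back below 0.03 rad and velocity of joint box_lid between -0.1 and 0.1 rad/s); the arm keeps its last pose, push and grip.
It fails at once if another thing on the bench was moved from its place (30 mm) (distance of any of lens, blower, multimeter, screw_tray, screwdriver, brush, jar, lens_cap from where it was at the start of the episode above 0.03 m).
It also fails if it takes over 58 s, if anything falls off the work surface, if the arm or the gripper's body presses on something with over 40 N, if the wrist force passes 120 N, or if a joint passes its speed limit or range.

### The arm

A 6-joint arm with a two-finger parallel gripper is mounted at the origin on the work surface. World frame = base frame: x ahead of the robot, y to its left, z up, the work surface at z = 0. Lengths are in m, angles in rad, forces in N, time in s.
With the tool pointing down it reaches from about 0.35 to 0.775 m from the base axis. Payload 7.3 kg.
Tool frame: the origin (TCP) lies midway between the tips of the shut fingers; the grasp point (between the pads) lies 19 mm behind it (robot.grip_depth is the z of the grasp point in the tool frame, in m); z points along the fingers, y is the line along which they close (so a half turn about z gives the same grasp; the last joint's range is limited). The gripper opens to 92 mm and grips with 3 to 60 N. Pads are 19 mm wide; open, the fingers measure 130 mm over their backs; the gripper's body (75 mm by 190 mm) begins 47 mm behind the grasp point.
Start: joints at [1.038, 0.342, 1.524, -0, 1.275, -0.146], TCP at [0.198, 0.486, 0.227] pointing down, gripper open.
Joint ranges: [-2.53, 2.53], [-0.77, 2.02], [0.04, 2.7], [-1, 4.14], [0.28, 2.66], [-3.11, 3.11]. Speed limits (rad/s): [2.57, 2.57, 3.14, 3.14, 3.14, 3.14].

### API

Orientations are given as [roll, pitch, yaw] about the fixed x, y, z axes, in that order (R = Rz(yaw) Ry(pitch) Rx(roll)).
In Python, from cell import robot, viewer gives the robot as it stands.
- The arm moves only by the tool step_arm, never from a script. Its argument "increments" is a list of rows, each an object with "delta_pos": the shift along the tool's x, y, z in cm, a list of three; "dr": the turn, a rotation vector about the tool's x, y, z in degrees, a list of three; "fingers": the closure, from -1 (fully open) to 1 (shut), so that 0 is half open. In form: [{"delta_pos": [tx, ty, tz], "dr": [wx, wy, wz], "fingers": fingers}, ...]. A call has exactly 5 rows; each row is the pose to reach, as a shift and turn from the pose commanded when the call began, along the tool's axes at that moment; what a row does not reach only later rows make up. A row lasts 1/8 s, in which the tool goes at most 62.5 mm and 10.7 degrees, less where a joint would pass 70% of its speed; a pose out of reach is approached as far as the arm can. A call with a gripper value outside its range is refused whole. The fingers move at their own pace and stop on an object; "newtons" is the grip in N (left out, the last holds). Time passes only in rows, so rows that repeat a pose let the fingers close, or fill a call up. It gives the time, the measured TCP pose, the force, the opening and the grip force at its end, in the units of the state.
- robot.observe(): the state, without advancing time (a new reading comes with each control period).
- viewer.read_camera(name): name is "scene" or "side" or "wrist"; returns the picture (420x560x3 uint8, red, green, blue); there is no depth.
- viewer.camera_params(name): a dict with "K" (3x3 intrinsics, pixels), "T" (4x4, takes a point from camera to world coordinates). Camera axes: x right, y down, z forward; pixel columns grow to the right and rows downward; lengths in m; the calibration is good to about 2 mm. The wrist camera is an equidistant fisheye: a pixel r from the principal point sees the ray r / f radians off the axis. A picture is of the moment at which its call begins: read the wrist's pose just before it. camera_params takes no time and is no camera call; for the wrist camera it gives the pose at the moment of the call.
- robot.hand_in(): hands the job in; it is judged then, once.
The state is a dict: "time": time; "qpos": joint angles; "qvel": joint speeds; "joint_efforts": joint torques, N m; "tool_pos": TCP position; "tool_rot": TCP orientation; "contact_force": force on the tool from outside, world axes, zero at the start; "torque": the same for the moment, N m; "opening": finger opening in m; "grip_force": force on a finger pad.
Only numpy, scipy, OpenCV 4.12 (cv2) and the standard library are available. Lean on these libraries where they do the work, as an engineer would, in place of code of your own. Each camera call takes 0.05 s, during which the arm holds its last target. There are 200 camera calls.

## Working session

There is one attempt and no reset: what is moved stays moved. The work goes in short steps, Python scripts to look and compute and a tool call to move; the robot and the scene stay as the last step left them, time stands still between calls to the robot, and variables do not carry over. Pictures are saved under pics/ and viewed, at most 10 in all, crops included, and the job is handed in when it is done.

Besides the shell and the picture viewer there is one more tool, called after ">>>" as name(argument=value, ...), one argument or row to a line, values as JSON. step_arm: Moves the arm, as the interface text tells. Its arguments: {"type":"object","properties":{"increments":{"type":"array"},"newtons":{"type":"number"}},"required":["increments"]}

```bash
mkdir -p pics; ls
python3 - <<'E'
from cell import robot, viewer
import cv2,numpy as np
print(robot.observe())
for n in ["scene","side"]:
    im=viewer.read_camera(n); cv2.imwrite(f"pics/{n}0.png",im[:,:,::-1])
    p=viewer.camera_params(n); print(n,np.round(p["K"],1).tolist(),np.round(p["T"],3).tolist())
E
```

```text
pics
{'time': 0.0, 'qpos': array([ 1.03803509e+00,  3.42748296e-01,  1.52501697e+00, -1.40944238e-05,
        1.27536941e+00, -1.46028169e-01]), 'qvel': array([ 2.85601036e-04, -1.94752538e-03,  5.82014295e-05,  2.02224115e-04,
        8.75580105e-05,  1.32469730e-04]), 'joint_efforts': array([ 2.68874510e-04, -4.31248319e+01, -2.44213575e+01,  7.17106042e-02,
        5.60665154e-02, -9.83144105e-05]), 'tool_pos': array([0.19780383, 0.48588062, 0.22603169]), 'tool_rot': array([-3.14006508e+00, -2.11045065e-04,  2.75486353e+00]), 'contact_force': array([ 0.48712557, -0.13258053,  0.1427643 ]), 'torque': array([0.05147391, 0.01776924, 0.01044577]), 'grip_force': 0.0, 'opening': 0.09129499769355032}
scene [[396.9, 0.0, 279.1], [0.0, 396.9, 210.2], [0.0, 0.0, 1.0]] [[0.795, 0.342, -0.502, 1.27], [0.607, -0.425, 0.671, -0.889], [0.016, -0.838, -0.545, 0.878], [0.0, 0.0, 0.0, 1.0]]
side [[413.0, 0.0, 280.8], [0.0, 413.0, 205.5], [0.0, 0.0, 1.0]] [[1.0, -0.024, 0.017, 0.565], [-0.029, -0.662, 0.749, -0.91], [-0.007, -0.749, -0.663, 0.95], [0.0, 0.0, 0.0, 1.0]]
```

View pics/scene0.png

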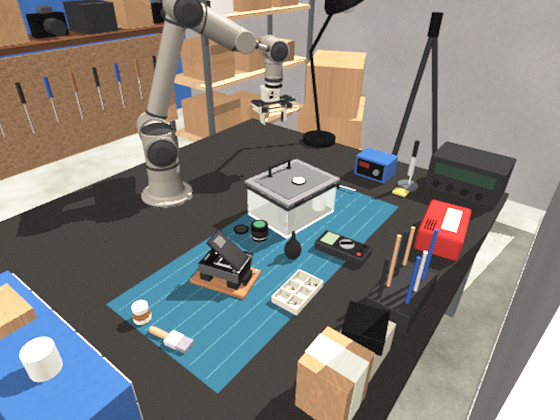

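View pics/side0.png

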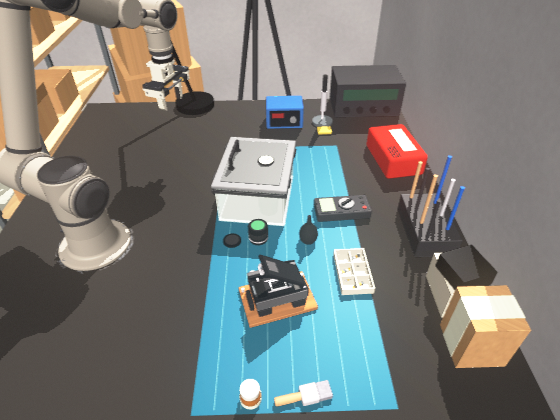

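Overview: the camera is at about (225,268) in scene and (278,290) in side. The dry box is at (292,195) in scene and (257,180) in side, with its handle on the robot side. I'll enlarge both for accurate pixels.

Run:
```python
import cv2,numpy as np
a=cv2.imread("pics/scene0.png");b=cv2.imread("pics/side0.png")
def c(im,x,y,w,h,s):
    o=cv2.resize(im[y:y+h,x:x+w],None,fx=s,fy=s,interpolation=cv2.INTER_CUBIC)
    for i in range(0,w,20):
        cv2.putText(o,str(x+i),(i*s,8),0,.3,(0,255,255),1); cv2.line(o,(i*s,10),(i*s,h*s),(0,255,255) ,1) if 0 else [cv2.circle(o,(i*s,j*s),1,(0,255,255),-1) for j in range(0,h,20)]
    for j in range(0,h,20): cv2.putText(o,str(y+j),(0,j*s+4),0,.3,(0,255,255),1)
    return o
m=np.vstack([np.hstack([c(a,180,220,100,75,4),c(b,230,250,100,75,4)]),np.hstack([c(a,240,150,100,75,4),c(b,206,130,100,75,4)])])
cv2.imwrite("pics/m.png",m)
```

```text
(no output)
```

View pics/m.png

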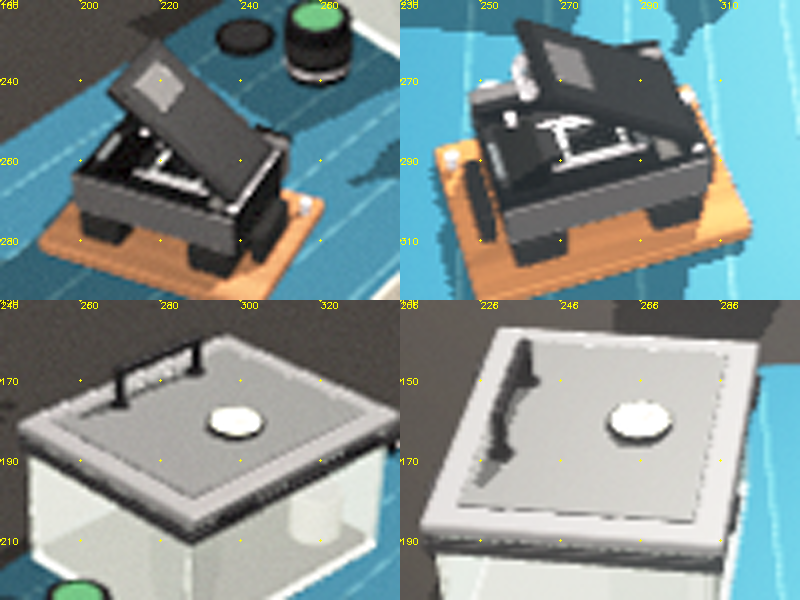

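```bash
cat > h.py <<'E'
import numpy as np
from cell import robot, viewer
from scipy.optimize import least_squares
from scipy.spatial.transform import Rotation as R
P={n:viewer.camera_params(n) for n in("scene","side")}
def proj(n,X):
    K,T=np.array(P[n]["K"]),np.array(P[n]["T"]); c=(np.atleast_2d(X)-T[:3,3])@T[:3,:3]; u=c@K.T
    return u[:,:2]/u[:,2:]
def W(p,X): return np.atleast_2d(X)@R.from_euler('z',p[2]).as_matrix().T+[p[0],p[1],0]
def hinge(p,h,th,X): return W(p,np.atleast_2d(X)@R.from_euler('y',th).as_matrix().T+h)
BH=np.array([.064,0,.076]); LH=np.array([.118,0,.142])
E
python3 - <<'E'
from h import *
lid=np.array([[-.118,-.143,.156],[.118,-.143,.156],[.118,.143,.156],[-.118,.143,.156]])
ls=[[245,182],[288.75,204.5],[340,178],[297,159.3]]; ld=[[211.5,187],[286.5,192.5],[295.5,140.7],[231,137]]
f=lambda p:np.r_[(proj("scene",W(p,lid))-ls).ravel(),(proj("side",W(p,lid))-ld).ravel()]
r=least_squares(f,[.5,.1,0],loss='soft_l1');print("box",r.x,f(r.x).round(1))
bk=np.array([[-.13,.036,.007],[-.13,-.036,.007],[0,.036,.007],[0,-.036,.007]])
bs=[[218.75,230],[208,242],[248.75,257.5],[238,272]]; bd=[[259,255],[263.75,273.75],[293.75,260.5],[305,287.5]]
# side: which near/far assignment for the left/right edges
bd=[[259,255],[263.75,273.75],[293.75,260.5],[305,287.5]]
bo=np.array([[-.095,-.065,.014],[.095,.065,.014]]);
bos=[[190,280.5],[260.75,270.5]]
bo2=np.array([[-.095,.065,.014],[.095,-.065,.014]]); bod=[[238.75,287],[317.3,306]]
g=lambda p:np.r_[(proj("scene",hinge(p,BH,p[3],bk))-bs).ravel(),(proj("side",hinge(p,BH,p[3],bk))-bd).ravel(),(proj("scene",W(p,bo))-bos).ravel(),(proj("side",W(p,bo2))-bod).ravel()]
r=least_squares(g,[.5,-.3,.2,.7],loss='soft_l1');print("cam",r.x,g(r.x).round(1))
E
```

```text
box [ 0.51347285  0.20435804 -0.14723293] [-1.5 -1.9 -0.6  0.2  0.6 -0.3 -0.9 -1.4 -0.1 -0.2  1.6 -0.3  1.1 -0.
 -0.1 -0.2]
cam [ 0.5682289  -0.22959911  0.25965873  0.63797128] [-0.7 -1.7 -2.2 -0.6  0.4 -1.1  0.4 -1.3 -0.3 -0.3  2.3  2.3  3.4  4.8
  0.8 -1.7 -1.4 -1.8  0.3 -1.1 -0.7 -0.5  0.7  1.5]
```

```bash
cat >> h.py <<'E'
CAM=np.array([.5682,-.2296,.2597]); CTH=.638; BOX=np.array([.5135,.2044,-.1472])
def rel(targets):
    s=robot.observe(); Rt=R.from_euler('xyz',s["tool_rot"])
    print("t",round(s["time"],2),"pos",s["tool_pos"].round(4),"rot",s["tool_rot"].round(3),"F",s["contact_force"].round(1),"q",s["qpos"].round(2),"grip",s["grip_force"],s["opening"])
    for p,rpy in targets:
        print(np.round(100*Rt.inv().apply(np.array(p)-s["tool_pos"]),2),np.round(np.degrees((Rt.inv()*R.from_euler('xyz',rpy)).as_rotvec()),1))
def press(th,off=.008,up=0): return hinge(CAM,BH,th,[-.115+off,0,.007])[0]+[0,0,up]
E
python3 - <<'E'
from h import *
y=np.pi+.26
a=press(.638,up=.05);print(a)
rel([((.30,.25,.30),(np.pi,0,y)),((.42,.02,.30),(np.pi,0,y)),((a[0],a[1],.30),(np.pi,0,y)),(a,(np.pi,0,y))])
E
```

```text
[ 0.55101356 -0.23416644  0.19535116]
t 0.1 pos [0.1978 0.4859 0.2261] rot [-3.14  -0.     2.755] F [-0.  -0.2  0.1] q [ 1.04  0.34  1.52  0.    1.28 -0.15] grip 0.0 0.09173199113953852
[-18.36 -18.    -7.37] [ -0.1  -0.  -37.1]
[-38.15 -34.78  -7.35] [ -0.1  -0.  -37.1]
[-59.87 -53.37  -7.33] [ -0.1  -0.  -37.1]
[-59.87 -53.36   3.14] [ -0.1  -0.  -37.1]
```

>>> step_arm(
  increments=[
    {"delta_pos":[-2,-2,-3],"dr":[0,0,-7],"fingers":1},
    {"delta_pos":[-6,-6,-6],"dr":[0,0,-15],"fingers":1},
    {"delta_pos":[-10,-10,-7.4],"dr":[0,0,-22],"fingers":1},
    {"delta_pos":[-14,-14,-7.4],"dr":[0,0,-30],"fingers":1},
    {"delta_pos":[-18.4,-18,-7.4],"dr":[0,0,-37],"fingers":1},
  ],
)

```text
time: 0.72
tool_pos: [0.3007, 0.2485, 0.3008]
tool_rot: [3.142, 0.001, -2.878]
contact_force: [0.8, 0.4, -0.7]
opening: 0.0463
grip_force: 0.0
```

Run:
```python
from h import *
y=np.pi+.26
a=press(.638,up=.05)
rel([((.42,.02,.30),(np.pi,0,y)),((a[0],a[1],.30),(np.pi,0,y)),(a,(np.pi,0,y))])
```

```text
t 0.72 pos [0.3007 0.2485 0.3008] rot [ 3.142e+00  1.000e-03 -2.878e+00] F [ 0.8  0.4 -0.7] q [ 0.49  0.03  1.71 -0.    1.4  -1.34] grip 0.0 0.04631006149774285
[ -5.55 -25.17   0.08] [0.  0.  0.2]
[-11.56 -53.13   0.08] [0.  0.  0.2]
[-11.56 -53.13  10.55] [0.  0.  0.2]
```

>>> step_arm(
  increments=[
    {"delta_pos":[-1.2,-5.3,0],"dr":[0,0,0],"fingers":1},
    {"delta_pos":[-2.4,-11,0],"dr":[0,0,0],"fingers":1},
    {"delta_pos":[-3.7,-17,0],"dr":[0,0,0],"fingers":1},
    {"delta_pos":[-5,-23,0],"dr":[0,0,0],"fingers":1},
    {"delta_pos":[-6.3,-29,0],"dr":[0,0,0],"fingers":1},
  ],
)

```text
time: 1.35
tool_pos: [0.4361, -0.016, 0.3006]
tool_rot: [3.141, 0.0, -2.883]
contact_force: [0.9, 0.4, 0.5]
opening: 0.0007
grip_force: 0.0
```

>>> step_arm(
  increments=[
    {"delta_pos":[-1.2,-5.4,0],"dr":[0,0,0],"fingers":1},
    {"delta_pos":[-2.4,-11,0],"dr":[0,0,0],"fingers":1},
    {"delta_pos":[-3.7,-17,0],"dr":[0,0,0],"fingers":1},
    {"delta_pos":[-5,-22,0],"dr":[0,0,0],"fingers":1},
    {"delta_pos":[-5.3,-24.1,0],"dr":[0,0,0],"fingers":1},
  ],
)

```text
time: 1.98
tool_pos: [0.5491, -0.236, 0.2991]
tool_rot: [3.14, -0.001, -2.885]
contact_force: [-0.4, 0.3, -0.4]
opening: 0.0004
grip_force: 0.0
```

Run:
```python
from h import *
import cv2
d=(np.pi,0,np.pi+.26)
rel([(press(.638,up=.03),d)]+[(press(t,up=u),d) for t,u in((.638,0),(.5,0),(.4,0),(.3,0),(.2,0),(.1,0),(0,0),(0,-.004))])
T=viewer.camera_params("wrist")
im=viewer.read_camera("wrist"); cv2.imwrite("pics/w1.png",im[:,:,::-1])
# overlay the fitted model to verify it
K,T=np.array(T["K"]),np.array(T["T"])
def fe(X):
    c=(np.atleast_2d(X)-T[:3,3])@T[:3,:3]; r=np.hypot(c[:,0],c[:,1]); a=np.arctan2(r,c[:,2])
    return np.c_[K[0,2]+K[0,0]*a*c[:,0]/r,K[1,2]+K[1,1]*a*c[:,1]/r]
o=im[:,:,::-1].copy()
for p in fe(hinge(CAM,BH,CTH,[[-.13,.036,.007],[-.13,-.036,.007],[0,.036,.007],[0,-.036,.007],[-.115,0,.007],[-.107,0,.007]])): cv2.circle(o,tuple(int(v) for v in p),2,(0,0,255),-1)
for p in fe(W(CAM,[[a*.095,b*.065,.014] for a in(1,-1) for b in(1,-1)])): cv2.circle(o,tuple(int(v) for v in p),2,(0,255,0),-1)
cv2.imwrite("pics/w1o.png",o)
```

```text
t 1.98 pos [ 0.5491 -0.236   0.2991] rot [ 3.140e+00 -1.000e-03 -2.885e+00] F [-0.4  0.3 -0.4] q [-0.53  0.44  1.17 -0.    1.53 -2.36] grip 0.0 0.00043723096002551697
[-0.25  0.12 12.38] [ 0.1 -0.1 -0.2]
[-0.25  0.11 15.38] [ 0.1 -0.1 -0.2]
[ 0.62  0.11 16.57] [ 0.1 -0.1 -0.2]
[ 1.15  0.11 17.5 ] [ 0.1 -0.1 -0.2]
[ 1.58  0.1  18.48] [ 0.1 -0.1 -0.2]
[ 1.91  0.1  19.5 ] [ 0.1 -0.1 -0.2]
[ 2.14  0.1  20.55] [ 0.1 -0.1 -0.2]
[ 2.26  0.1  21.61] [ 0.1 -0.1 -0.2]
[ 2.26  0.1  22.01] [ 0.1 -0.1 -0.2]
```

View pics/w1o.png

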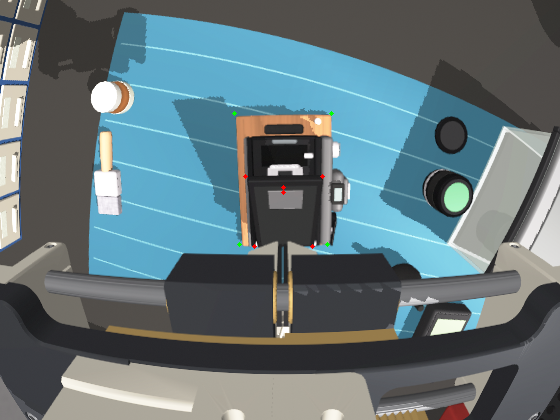

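The overlay matches: the fitted back corners are at (246,177)/(322,177) on the plate's free edge, and the board corners at (234,113)/(332,113). I'll go down and follow the arc.

>>> step_arm(
  increments=[
    {"delta_pos":[-0.2,0.1,5],"dr":[0,0,0],"fingers":1},
    {"delta_pos":[-0.2,0.1,10],"dr":[0,0,0],"fingers":1},
    {"delta_pos":[-0.2,0.1,12.5],"dr":[0,0,0],"fingers":1},
    {"delta_pos":[-0.2,0.1,14],"dr":[0,0,0],"fingers":1},
    {"delta_pos":[-0.2,0.1,14.5],"dr":[0,0,0],"fingers":1},
  ],
)

```text
time: 2.65
tool_pos: [0.5502, -0.2316, 0.1554]
tool_rot: [3.141, -0.0, -2.882]
contact_force: [-0.2, 0.7, 0.5]
opening: 0.0005
grip_force: 0.2
```

>>> step_arm(
  increments=[
    {"delta_pos":[0,0,0.9],"dr":[0,0,0],"fingers":1},
    {"delta_pos":[0.4,0,1.5],"dr":[0,0,0],"fingers":1},
    {"delta_pos":[0.8,0,2.1],"dr":[0,0,0],"fingers":1},
    {"delta_pos":[1.1,0,2.6],"dr":[0,0,0],"fingers":1},
    {"delta_pos":[1.4,0,3.1],"dr":[0,0,0],"fingers":1},
  ],
)

```text
time: 3.28
tool_pos: [0.5366, -0.2357, 0.1245]
tool_rot: [-3.142, 0.0, -2.883]
contact_force: [0.2, 0.7, 1.0]
opening: 0.0005
grip_force: 0.2
```

>>> step_arm(
  increments=[
    {"delta_pos":[0.2,0,0.5],"dr":[0,0,0],"fingers":1},
    {"delta_pos":[0.4,0,1.0],"dr":[0,0,0],"fingers":1},
    {"delta_pos":[0.6,0,1.5],"dr":[0,0,0],"fingers":1},
    {"delta_pos":[0.75,0,2.1],"dr":[0,0,0],"fingers":1},
    {"delta_pos":[0.85,0,2.6],"dr":[0,0,0],"fingers":1},
  ],
)

```text
time: 3.9
tool_pos: [0.5284, -0.2377, 0.0983]
tool_rot: [3.141, -0.0, -2.883]
contact_force: [0.6, -0.1, 0.5]
opening: 0.0005
grip_force: 0.2
```

Run:
```python
from h import *
d=(np.pi,0,np.pi+.26)
rel([(press(t,up=u),d) for t,u in((.1,0),(0.05,0),(0,0),(0,-.004))])
```

```text
t 3.9 pos [ 0.5284 -0.2377  0.0983] rot [ 3.141 -0.    -2.883] F [ 0.6 -0.1  0.5] q [-0.55  0.57  1.54  0.    1.04 -2.38] grip 0.179720605010516 0.0004844273806993945
[ 0.13 -0.24  0.46] [ 0.  -0.  -0.1]
[ 0.2  -0.24  0.99] [ 0.  -0.  -0.1]
[ 0.25 -0.24  1.53] [ 0.  -0.  -0.1]
[ 0.25 -0.24  1.93] [ 0.  -0.  -0.1]
```

>>> step_arm(
  increments=[
    {"delta_pos":[0.1,-0.2,0.4],"dr":[0,0,0],"fingers":1},
    {"delta_pos":[0.2,-0.2,0.8],"dr":[0,0,0],"fingers":1},
    {"delta_pos":[0.2,-0.2,1.2],"dr":[0,0,0],"fingers":1},
    {"delta_pos":[0.2,-0.2,1.5],"dr":[0,0,0],"fingers":1},
    {"delta_pos":[0.2,-0.2,1.7],"dr":[0,0,0],"fingers":1},
  ],
)

```text
time: 4.53
tool_pos: [0.5271, -0.2403, 0.0819]
tool_rot: [-3.142, -0.0, -2.882]
contact_force: [-5.2, 1.8, 13.5]
opening: 0.0002
grip_force: 6.8
```

Run:
```python
import sys
sys.stdout.flush()
from h import *
import cv2
ims=[cv2.resize(viewer.read_camera(n)[y:y+75,x:x+100,::-1],None,fx=4,fy=4,interpolation=cv2.INTER_CUBIC) for n,x,y in(("scene",180,220),("side",230,250))]
cv2.imwrite("pics/p.png",np.hstack(ims))
```

```text
(no output)
```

View pics/p.png

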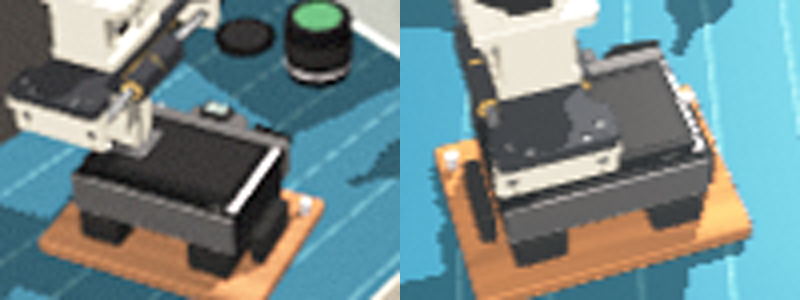

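The back lies flat under the fingers (scene crop 170,160). I'll press a bit more to be sure of the click, then retreat.

>>> step_arm(
  increments=[
    {"delta_pos":[0,0,0.1],"dr":[0,0,0],"fingers":1},
    {"delta_pos":[0,0,0.2],"dr":[0,0,0],"fingers":1},
    {"delta_pos":[0,0,0.25],"dr":[0,0,0],"fingers":1},
    {"delta_pos":[0,0,0.25],"dr":[0,0,0],"fingers":1},
    {"delta_pos":[0,0,0.25],"dr":[0,0,0],"fingers":1},
  ],
)

```text
time: 5.25
tool_pos: [0.5272, -0.2404, 0.0817]
tool_rot: [-3.14, 0.001, -2.882]
contact_force: [-7.5, 3.1, 20.0]
opening: 0.0004
grip_force: 9.8
```

>>> step_arm(
  increments=[
    {"delta_pos":[0,0,-1],"dr":[0,0,0],"fingers":1},
    {"delta_pos":[0,0,-5],"dr":[0,0,0],"fingers":1},
    {"delta_pos":[0,0,-10],"dr":[0,0,0],"fingers":1},
    {"delta_pos":[0,0,-16],"dr":[0,0,0],"fingers":1},
    {"delta_pos":[0,0,-22],"dr":[0,0,0],"fingers":1},
  ],
)

```text
time: 5.88
tool_pos: [0.5269, -0.2401, 0.301]
tool_rot: [3.141, -0.0, -2.883]
contact_force: [1.6, -1.1, -0.1]
opening: 0.0009
grip_force: 0.0
```

Run:
```python
from h import *
import cv2
ims=[cv2.resize(viewer.read_camera(n)[y:y+75,x:x+100,::-1],None,fx=4,fy=4,interpolation=cv2.INTER_CUBIC) for n,x,y in(("scene",180,220),("side",230,250))]
cv2.imwrite("pics/p2.png",np.hstack(ims))
hb=W(BOX,[-.072,0,.196])[0]; print(hb)
d=(np.pi,0,BOX[2]+np.pi/2)
rel([((.46,0,.32),d),((*hb[:2],.30),d),((*hb[:2],.196-.019),d)])
```

```text
[0.44227863 0.21496017 0.196     ]
t 5.97 pos [ 0.5294 -0.2416  0.3068] rot [-3.132  0.009 -2.883] F [ 0.9 -0.5 -0.1] q [-0.56  0.4   1.22 -0.    1.51 -2.39] grip 0.0 0.00047465682535482285
[ 0.5  25.11 -1.58] [  0.2   0.9 113.3]
[-3.27 46.37  0.24] [  0.2   0.9 113.3]
[-3.16 46.49 12.54] [  0.2   0.9 113.3]
```

View pics/p2.png

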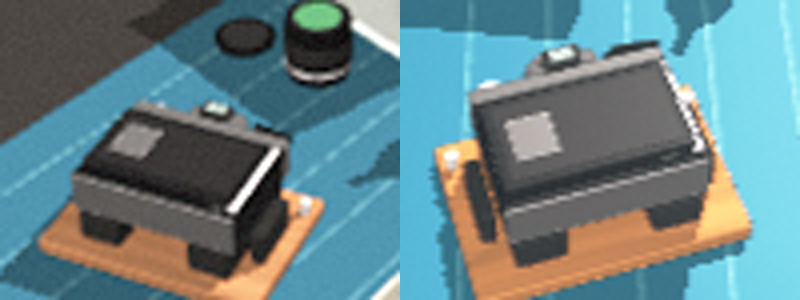

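The back is shut and flat in both views. Next, the box handle.

>>> step_arm(
  increments=[
    {"delta_pos":[0,5,0],"dr":[0,0,10],"fingers":-0.2},
    {"delta_pos":[0,10,0],"dr":[0,0,20],"fingers":-0.2},
    {"delta_pos":[0,15,-1],"dr":[0,0,30],"fingers":-0.2},
    {"delta_pos":[0.3,20,-1],"dr":[0,0,40],"fingers":-0.2},
    {"delta_pos":[0.5,25,-1],"dr":[0,0,50],"fingers":-0.2},
  ],
)

```text
time: 6.6
tool_pos: [0.4576, 0.0015, 0.3089]
tool_rot: [3.141, -0.0, 2.522]
contact_force: [0.8, 0.4, 0.7]
opening: 0.0456
grip_force: 0.0
```

Run:
```python
from h import *
hb=W(BOX,[-.072,0,.196])[0]
d=(np.pi,0,BOX[2]+np.pi/2)
rel([((*hb[:2],.30),d)])
```

```text
t 6.6 pos [0.4576 0.0015 0.3089] rot [ 3.141 -0.     2.522] F [0.8 0.4 0.7] q [-0.16  0.16  1.54  0.    1.44 -1.12] grip 0.0 0.0456403659627278
[13.64 16.48  0.89] [ 0.  -0.  62.9]
```

>>> step_arm(
  increments=[
    {"delta_pos":[3,4,0],"dr":[0,0,10],"fingers":-0.2},
    {"delta_pos":[6,8,0],"dr":[0,0,20],"fingers":-0.2},
    {"delta_pos":[9,12,0],"dr":[0,0,30],"fingers":-0.2},
    {"delta_pos":[12,15,0],"dr":[0,0,40],"fingers":-0.2},
    {"delta_pos":[13.6,16.5,0.5],"dr":[0,0,50],"fingers":-0.2},
  ],
)

```text
time: 7.22
tool_pos: [0.4417, 0.2155, 0.3038]
tool_rot: [3.141, -0.0, 1.651]
contact_force: [-0.0, -0.3, -0.5]
opening: 0.0549
grip_force: 0.0
```

Run:
```python
from h import *
import cv2
hb=W(BOX,[-.072,0,.196])[0]
d=(np.pi,0,BOX[2]+np.pi/2)
P_=viewer.camera_params("wrist"); K,T=np.array(P_["K"]),np.array(P_["T"])
im=viewer.read_camera("wrist")[:,:,::-1].copy()
def fe(X):
    c=(np.atleast_2d(X)-T[:3,3])@T[:3,:3]; r=np.hypot(c[:,0],c[:,1]); a=np.arctan2(r,c[:,2])
    return np.c_[K[0,2]+K[0,0]*a*c[:,0]/r,K[1,2]+K[1,1]*a*c[:,1]/r]
for p in fe(W(BOX,[[-.072,v,.196] for v in(-.052,0,.052)]+[[a*.118,b*.143,.156] for a in(1,-1) for b in(1,-1)])): cv2.circle(im,tuple(int(v) for v in p),2,(0,0,255),-1)
cv2.imwrite("pics/w2.png",im)
rel([((*hb[:2],.30),d),((*hb[:2],.23),d),((*hb[:2],.177),d)])
```

```text
t 7.28 pos [0.4408 0.217  0.303 ] rot [-3.140e+00 -2.000e-03  1.642e+00] F [-1.3  1.2 -0.4] q [0.3  0.23 1.47 0.   1.44 0.23] grip 0.0 0.05502030285643426
[-0.22  0.13  0.3 ] [-0.1 -0.1 12.5]
[-0.23  0.14  7.3 ] [-0.1 -0.1 12.5]
[-0.24  0.15 12.6 ] [-0.1 -0.1 12.5]
```

View pics/w2.png

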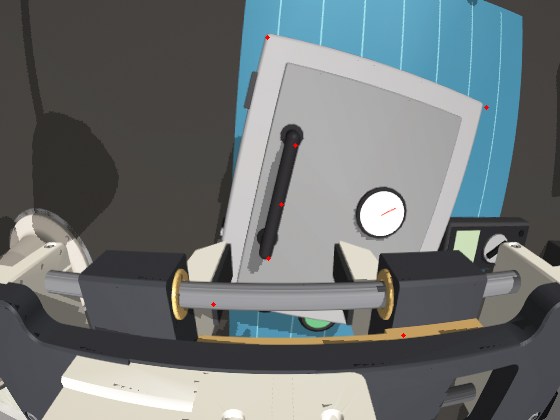

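The model matches the bar (line (295,146)–(269,258)) and the lid corners to within about 2 mm. Descend on the bar.

>>> step_arm(
  increments=[
    {"delta_pos":[-0.2,0.1,3],"dr":[0,0,8],"fingers":-0.2},
    {"delta_pos":[-0.2,0.1,6],"dr":[0,0,12.5],"fingers":-0.2},
    {"delta_pos":[-0.2,0.1,9],"dr":[0,0,12.5],"fingers":-0.2},
    {"delta_pos":[-0.2,0.1,11.5],"dr":[0,0,12.5],"fingers":-0.2},
    {"delta_pos":[-0.2,0.1,12.5],"dr":[0,0,12.5],"fingers":-0.2},
  ],
)

```text
time: 7.9
tool_pos: [0.4426, 0.2109, 0.1777]
tool_rot: [-3.139, 0.001, 1.438]
contact_force: [0.7, -0.3, 0.1]
opening: 0.0552
grip_force: 0.0
```

>>> step_arm(
  increments=[
    {"delta_pos":[0,0,0],"dr":[0,0,0],"fingers":1},
    {"delta_pos":[0,0,0],"dr":[0,0,0],"fingers":1},
    {"delta_pos":[0,0,0],"dr":[0,0,0],"fingers":1},
    {"delta_pos":[0,0,0],"dr":[0,0,0],"fingers":1},
    {"delta_pos":[0,0,0],"dr":[0,0,0],"fingers":1},
  ],
  newtons=20,
)

```text
time: 8.52
tool_pos: [0.4366, 0.2125, 0.1795]
tool_rot: [-3.127, 0.001, 1.437]
contact_force: [-21.1, 4.0, 16.8]
opening: 0.0116
grip_force: 20.0
```

```bash
cat >> h.py <<'E'
def lid(th,tilt): # TCP pose holding the bar at lid angle th, tool tilted with the lid by tilt
    b=hinge(BOX,LH,th,[-.190,0,.054])[0]
    Rr=R.from_euler('z',BOX[2])*R.from_euler('y',tilt)*R.from_euler('zx',[0,0])*R.from_euler('xyz',[np.pi,0,np.pi/2])
    return b+Rr.apply([0,0,.019]),Rr.as_euler('xyz')
E
python3 - <<'E'
from h import *
rel([lid(t,t*.4) for t in (0,.1,.2,.3,.4,.5,.6,.7,.785)])
E
```

```text
t 8.53 pos [0.4366 0.2125 0.1795] rot [-3.127e+00  1.000e-03  1.437e+00] F [-21.1   4.   16.8] q [0.29 0.32 1.69 0.01 1.14 0.42] grip 20.00381201505661 0.011577998814396782
[0.32 0.53 0.24] [-0.8  0.   0.8]
[ 0.31  1.07 -1.64] [1.5 0.1 0.8]
[ 0.3   1.78 -3.45] [3.8 0.1 0.8]
[ 0.29  2.67 -5.18] [6.1 0.1 0.8]
[ 0.27  3.73 -6.8 ] [8.3 0.1 0.8]
[ 0.25  4.95 -8.31] [10.6  0.1  0.8]
[ 0.23  6.31 -9.68] [12.9  0.1  0.8]
[  0.21   7.8  -10.91] [15.2  0.2  0.8]
[  0.19   9.15 -11.83] [17.2  0.2  0.8]
```

>>> step_arm(
  increments=[
    {"delta_pos":[0,-0.5,-0.3],"dr":[0,0,0],"fingers":1},
    {"delta_pos":[0,-0.3,-1.1],"dr":[1.2,0,0],"fingers":1},
    {"delta_pos":[0,0,-2.1],"dr":[2.3,0,0],"fingers":1},
    {"delta_pos":[0,0.3,-3.0],"dr":[3.5,0,0],"fingers":1},
    {"delta_pos":[0,0.7,-3.9],"dr":[4.6,0,0],"fingers":1},
  ],
)

```text
time: 9.15
tool_pos: [0.4503, 0.2104, 0.2183]
tool_rot: [-3.061, 0.0, 1.437]
contact_force: [1.5, -0.7, -4.6]
opening: 0.0112
grip_force: 20.0
```

```bash
sed -i 's/BOX=np.array(\[.5135,.2044/BOX=np.array([.508,.2052/' h.py
python3 - <<'E'
from h import *
rel([lid(t,t*.4) for t in (.2,.3,.4,.5,.6,.7,.785)])
E
```

```text
t 9.15 pos [0.4503 0.2104 0.2183] rot [-3.061  0.     1.437] F [ 1.5 -0.7 -4.6] q [0.26 0.34 1.56 0.03 1.32 0.39] grip 20.018244981765747 0.01116684433213138
[ 0.34 -0.08  0.46] [-0.1  0.1  0.8]
[ 0.32  0.7  -1.32] [2.2 0.1 0.8]
[ 0.31  1.65 -3.01] [4.5 0.1 0.8]
[ 0.29  2.76 -4.59] [6.8 0.1 0.8]
[ 0.27  4.03 -6.06] [9.1 0.1 0.8]
[ 0.25  5.43 -7.38] [11.4  0.2  0.8]
[ 0.23  6.72 -8.38] [13.3  0.2  0.8]
```

>>> step_arm(
  increments=[
    {"delta_pos":[0,0.5,-1.2],"dr":[1.5,0,0],"fingers":1},
    {"delta_pos":[0,1.1,-2.3],"dr":[3,0,0],"fingers":1},
    {"delta_pos":[0,1.7,-3.3],"dr":[4.5,0,0],"fingers":1},
    {"delta_pos":[0,2.3,-4.1],"dr":[5.7,0,0],"fingers":1},
    {"delta_pos":[0,2.8,-4.8],"dr":[6.8,0,0],"fingers":1},
  ],
)

```text
time: 9.78
tool_pos: [0.4805, 0.2058, 0.2642]
tool_rot: [-2.939, 0.002, 1.437]
contact_force: [-5.8, -2.5, -0.5]
opening: 0.0114
grip_force: 20.0
```

Run:
```python
from h import *
rel([lid(t,t*.4) for t in (.5,.6,.7,.785)])
```

```text
t 9.78 pos [0.4805 0.2058 0.2642] rot [-2.939e+00  2.000e-03  1.437e+00] F [-5.8 -2.5 -0.5] q [0.22 0.42 1.32 0.07 1.6  0.35] grip 19.99245196580887 0.011389527307872795
[0.35 0.11 0.22] [-0.2  0.2  0.7]
[ 0.33  1.19 -1.39] [2.1 0.3 0.7]
[ 0.3   2.42 -2.87] [4.4 0.3 0.7]
[ 0.28  3.58 -4.03] [6.4 0.3 0.7]
```

>>> step_arm(
  increments=[
    {"delta_pos":[0,0.6,-1.0],"dr":[1.2,0,0],"fingers":1},
    {"delta_pos":[0,1.3,-2.0],"dr":[2.6,0,0],"fingers":1},
    {"delta_pos":[0,2.1,-2.9],"dr":[4,0,0],"fingers":1},
    {"delta_pos":[0,2.8,-3.6],"dr":[5.3,0,0],"fingers":1},
    {"delta_pos":[0,3.5,-4.2],"dr":[6.4,0,0],"fingers":1},
  ],
)

```text
time: 10.4
tool_pos: [0.5224, 0.1994, 0.2998]
tool_rot: [-2.827, 0.003, 1.437]
contact_force: [-9.0, -5.2, 8.1]
opening: 0.0113
grip_force: 20.0
```

>>> step_arm(
  increments=[
    {"delta_pos":[0,0,0],"dr":[0,0,0],"fingers":1},
    {"delta_pos":[0,0,0],"dr":[0,0,0],"fingers":1},
    {"delta_pos":[0,0,0],"dr":[0,0,0],"fingers":1},
    {"delta_pos":[0,0,0],"dr":[0,0,0],"fingers":1},
    {"delta_pos":[0,0,0],"dr":[0,0,0],"fingers":1},
  ],
)

```text
time: 11.02
tool_pos: [0.5224, 0.1994, 0.2998]
tool_rot: [-2.829, 0.003, 1.437]
contact_force: [-8.1, -4.4, 8.0]
opening: 0.0116
grip_force: 20.0
```

Run:
```python
from h import *
import cv2
rel([lid(t,t*.4) for t in (.7,.785)])
s=robot.observe(); b=s["tool_pos"]-R.from_euler('xyz',s["tool_rot"]).apply([0,0,.0165])
l=R.from_euler('z',BOX[2]).inv().apply(b-[BOX[0],BOX[1],0])-LH
print("lid deg from bar",np.degrees(np.arctan2(l[2],-l[0])-np.arctan2(.054,.19)),"radius",np.hypot(l[0],l[2]),"expect .1975")
o=[]
for n,x,y in(("scene",230,110),("side",186,70)):
    im=cv2.resize(viewer.read_camera(n)[y:y+150,x:x+130,::-1],None,fx=3,fy=3,interpolation=cv2.INTER_CUBIC)
    for th,c in((.68,(255,0,0)),(.785,(0,0,255)),(.89,(0,255,0))):
        for p in (proj(n,hinge(BOX,LH,th,[[-.236,-.143,.014],[-.236,.143,.014]]))-[x,y])*3: cv2.circle(im,tuple(int(v) for v in p),3,c,-1)
    o.append(im)
cv2.imwrite("pics/e.png",np.hstack(o))
```

```text
t 11.03 pos [0.5224 0.1994 0.2998] rot [-2.829  0.003  1.437] F [-8.1 -4.4  8. ] q [0.18 0.55 1.04 0.1  1.85 0.32] grip 19.955802261829376 0.011599734317786672
[ 0.38 -0.84  1.57] [-1.9  0.4  0.7]
[0.36 0.19 0.29] [0.1 0.4 0.7]
lid deg from bar 44.704056753572814 radius 0.19916168796569034 expect .1975
```

View pics/e.png

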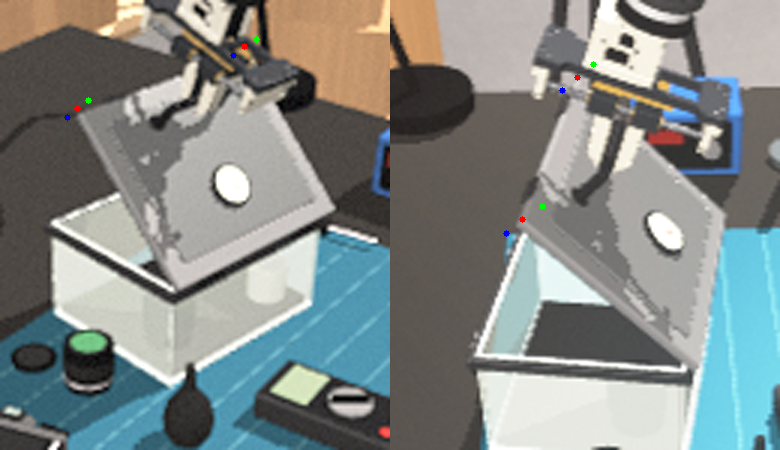

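The lid corner, at (80,117) in the scene crop and (522,222) in the side crop, lies on the 45° prediction. The grip is steady at 20 N, so I'll hand it in.

```bash
python3 -c "
from cell import robot
print(robot.hand_in())"
```

```text
the job is handed in; nothing more can be done
None
```

The camera back is pressed shut, and the fingers are holding the dry box lid open at about 45° (44.7° worked out from the arm's pose). I touched nothing else on the bench and handed the job in after about 11 s. It returned no verdict, and the catch clicking is judged from the 20 N press and the flat back in the pictures.

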